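# Slide the top blank off the stack into the welding jig

### The job

Load the welding jig: slide the top steel blank sideways off the stack, without lifting it and without shifting the two blanks below, onto the jig's bed and between its guides until its edge butts squarely against the blank already clamped there. Swing the parked clamp across over the blank just loaded, fully round to its stop, and let go.

Things in the scene. Friction and masses are not known exactly. Their poses are not given: they have to be found in the camera images.
- weld_jig: Welding jig fixed to the table: dark steel base plate 168 x 222 x 10 mm (x, y, z) with a raised aluminium bed. Origin: centre of the base's underside, z up; blanks slide along its +y. The stack stands on the base at the -y end, near x = 0, y = -74 mm. A loaded blank lies on the bed with its centre at x = 0, y = 6 mm, its underside at z = 28 mm.
- bed_entry (a point): Middle of the bed's entry edge, at bed height: jig (0, -30, 28) mm. The bed is 142 mm wide in x, 136 mm long and 2 mm lower than the underside of the stack's top blank; about 14 mm gap to the stack. Guide rails 6 mm high stand on it, 105 mm apart inside (jig x = +-52.5 mm) from jig y = -8 mm on, splayed to about 120 mm apart at y = -28 mm.
- butt_edge (a point): Middle of the near edge of the blank already fixed on the bed, at bed height: jig (0, 36, 28) mm. That blank is like the others (100 x 60 x 10 mm, top at jig z = 38 mm). A fixed strap holds it, reaching from jig x = 82 to x = 6 mm at y = 56 to 76 mm, up to z = 67 mm at its nut.
- top_blank: Top blank of the stack of three: plain loose steel plate, 100 mm (own x) x 60 mm (own y) x 10 mm, about 0.5 kg. Origin: centre of its underside, at jig z = 30 mm in the stack. It may lie 5 mm off centre and 0.12 rad askew.
- middle_blank: Middle blank of the stack, same plate and axes; underside at jig z = 20 mm. To stay where it is.
- bottom_blank: Bottom blank of the stack, same plate and axes; underside on the jig's base, z = 10 mm. To stay where it is.
- swing_clamp (a joint): Angle of the swing clamp (rad) about its upright pivot. 0: strap points along the jig's +y (parked); grows clockwise seen from above; 1.57: along the jig's +x, across the loaded blank; stop at 1.6. Friction about 0.05 N m; it stays where left. Strap: steel bar 20 mm wide, 14 mm thick, jig z = 40 to 54 mm (2 mm clear above a loaded blank), reaching 66 mm from the pivot.
- clamp_pivot (a point): Point on the swing clamp's pivot axis, jig (-72, 6, 47) mm, at half the strap's thickness. A 15 mm nut on a 19 mm washer stands over it up to jig z = 69 mm.
- clamp_toe (a point): Free end of the swing clamp's strap, at half its thickness and width, 66 mm from the pivot.

How it is judged:
By the outcome, as a careful person would: the job done as asked, in the order asked, and still so for the second after the job is handed in, with the robot touching nothing.
It also fails if it takes over 42 s, if anything falls off the work surface, if the arm or the gripper's body presses on something with over 40 N, if the wrist force passes 120 N, or if a joint passes its speed limit or range.

### The arm

A 7-joint arm with a two-finger parallel gripper is mounted at the origin on a cart in front of the work surface, level with it; the furniture and walls round the work are solid. World frame = base frame: x ahead of the robot, y to its left, z up, the work surface at z = 0. Lengths are in m, angles in rad, forces in N, time in s.
With the tool pointing down it reaches from about 0.375 to 0.925 m from the base axis. Payload 3.1 kg.
Tool frame: the origin (TCP) lies at the centre of the arm's flange, where the gripper is bolted on; the fingertips stand 173 mm ahead of it and the grasp point (between the pads) lies 155 mm ahead of it; z points along the fingers, y is the line along which they close (so a half turn about z gives the same grasp; the last joint's range is limited). The gripper opens to 85 mm and grips with 20 to 120 N. Pads are 22 mm wide; open, the fingers measure 114 mm over their backs; the gripper's body (76 mm by 85 mm) begins 54 mm behind the grasp point. The pads swing forward as they close: fully open they stand 13 mm farther back than shut.
Start: joints at [-1.439, 0.383, 0.044, 1.598, -0.018, 1.161, -0.05], TCP at [0.148, 0.633, 0.405] pointing down, gripper open.
Joint ranges: [-2.61, 2.61], [-0.41, 2.15], [-1.48, 1.57], [0, 2.5], [-1.57, 4.71], [0.05, 1.97], [-2.85, 2.85]. Speed limits (rad/s): [2.79, 2.79, 3.14, 3.14, 3.14, 3.14, 3.14].

### API

Orientations are given as a rotation vector (axis times angle).
In Python, from cell import r, imaging, order gives the robot as it stands.
- The arm moves only by the tool send_rows, never from a script. Its argument "plan" is a list of rows, each a list of 7 numbers: the shift along the world's x, y, z in units of 0.3 m (1.0 is 0.3 m), then the turn, a rotation vector about the world's x, y, z in units of 180 degrees (1.0 is 180 degrees), then the closure, from 0 (fully open) to 1 (shut). In form: [[tx, ty, tz, wx, wy, wz, hand], ...]. A call has 1 to 12 rows; each row is the pose to reach, as a shift and turn from the pose commanded when the call began, turning the shorter way round; what a row does not reach only later rows make up. A row lasts 1/10 s, in which the tool goes at most 50 mm and 8.59 degrees, less where a joint would pass 70% of its speed; a pose out of reach is approached as far as the arm can. A call with a number of a shift or a turn outside -1 to 1 is refused whole. A call with a gripper value outside its range is refused whole. The fingers move at their own pace and stop on an object; "force" is the grip in N (left out, the last holds). Time passes only in rows, so rows that repeat a pose let the fingers close. It gives the time, the measured TCP pose, the force, the opening and the grip force at its end, in the units of the state.
- r.get_obs(): the state, without advancing time (a new reading comes with each control period).
- imaging.read_camera(name): name is "scene" or "top" or "wrist"; returns the picture (420x560x3 uint8, red, green, blue); there is no depth.
- imaging.camera_params(name): a dict with "mtx" (3x3 intrinsics, pixels), "R" (3x3) and "t" (3): a world point X has camera coordinates R X + t. Camera axes: x right, y down, z forward; pixel columns grow to the right and rows downward; lengths in m; the calibration is good to about 2 mm. A picture is of the moment at which its call begins: read the wrist's pose just before it. camera_params takes no time and is no camera call; for the wrist camera it gives the pose at the moment of the call.
- order.hand_in(): hands the job in; it is judged then, once.
The state is a dict: "time": time; "joint_positions": joint angles; "qvel": joint speeds; "joint_torque": joint torques, N m; "eef_pos": TCP position; "orientation": TCP orientation; "ft_force": force on the tool from outside, world axes, zero at the start; "ft_torque": the same for the moment, N m; "grip_width": finger opening in m; "gripper_force": force on a finger pad.
Only numpy, scipy, OpenCV 4.12 (cv2) and the standard library are available. Lean on these libraries where they do the work, as an engineer would, in place of code of your own. Each camera call takes 0.05 s, during which the arm holds its last target. There are 200 camera calls.

## Working session

There is one attempt and no reset: what is moved stays moved. The work goes in short steps, Python scripts to look and compute and a tool call to move; the robot and the scene stay as the last step left them, time stands still between calls to the robot, and variables do not carry over. Pictures are saved under pics/ and viewed, at most 10 in all, crops included, and the job is handed in when it is done.

Besides the shell and the picture viewer there is one more tool, called as name([rows], argument=value, ...), one row to a line, values as JSON. send_rows: Moves the arm, as the interface text tells. Its arguments: {"type":"object","properties":{"plan":{"type":"array"},"force":{"type":"number"}},"required":["plan"]}

```bash
mkdir -p pics; ls; python3 - <<'E'
from cell import r, imaging, order
import cv2
print(r.get_obs())
for n in ("scene","top"):
    im=imaging.read_camera(n); cv2.imwrite(f"pics/{n}0.png",im[:,:,::-1])
    p=imaging.camera_params(n); print(n,p)
E
```

```text
pics
{'time': 0.0, 'joint_positions': array([-1.43881823,  0.38386975,  0.04382822,  1.59959339, -0.01790519,
        1.16122113, -0.04992514]), 'qvel': array([ 0.00103708,  0.00047069,  0.00223193,  0.00078275,  0.00120088,
        0.00035826, -0.00108668]), 'joint_torque': array([ 8.21996082e-05, -4.33464289e+01,  1.02420107e+00, -2.49508524e+01,
        1.05309044e-02,  1.14077108e-02, -4.47019147e-06]), 'eef_pos': array([0.14791074, 0.63243986, 0.40325503]), 'orientation': array([-0.36003145, -3.12072007,  0.00423123]), 'ft_force': array([-0.9883792 ,  0.4854381 ,  0.38002331]), 'ft_torque': array([-0.00433561,  0.01620146,  0.01546886]), 'gripper_force': 0.0, 'grip_width': 0.08540687142533447}
scene {'mtx': array([[544.99028291,   0.        , 273.60417993],
       [  0.        , 544.99028291, 200.73559625],
       [  0.        ,   0.        ,   1.        ]]), 'R': array([[ 0.55969341, -0.82848638,  0.01880407],
       [-0.35788149, -0.26211243, -0.89622425],
       [ 0.74743837,  0.49488118, -0.44320254]]), 't': array([-0.24594432,  0.27071672,  0.43575587])}
top {'mtx': array([[420.58444396,   0.        , 285.2918983 ],
       [  0.        , 420.58444396, 209.76578337],
       [  0.        ,   0.        ,   1.        ]]), 'R': array([[ 2.45479686e-02, -9.99698641e-01,  1.54472619e-04],
       [-9.91722582e-01, -2.43715930e-02, -1.26064851e-01],
       [ 1.26030625e-01,  2.94144202e-03, -9.92021990e-01]]), 't': array([0.06769911, 0.52051724, 0.85019315])}
```

View pics/scene0.png

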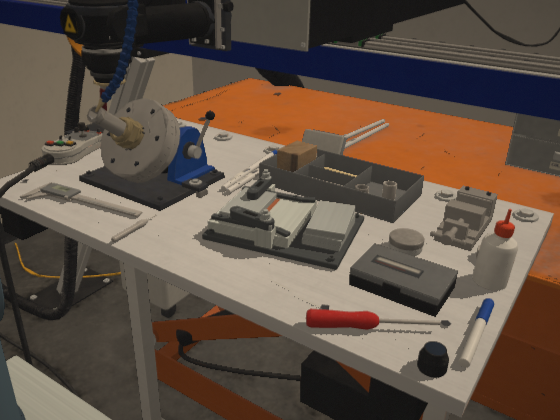

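View pics/top0.png

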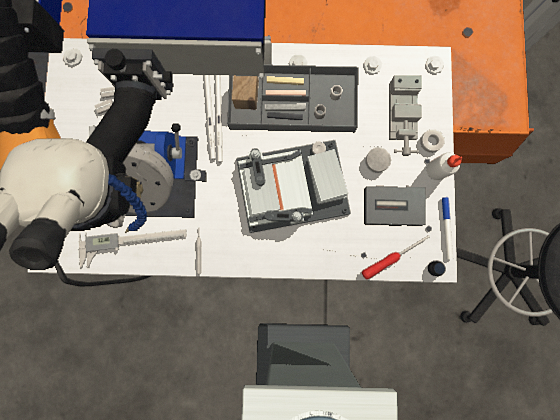

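Scene: the jig is mid-table around (285,225), stack on its right. Top: jig spans (235–350, 140–232), with the stack centred near (327,175), the swing clamp nut near (297,215), and the fixed strap at (257,170). Next I'll zoom in.

```bash
python3 - <<'E'
import cv2,numpy as np
a=cv2.imread("pics/top0.png")[130:240,225:360]; b=cv2.imread("pics/scene0.png")[160:270,195:375]
a=cv2.resize(a,None,fx=5,fy=5,interpolation=cv2.INTER_CUBIC)
cv2.imwrite("pics/c1.png",a)
b=cv2.resize(b,None,fx=4.4,fy=4.4,interpolation=cv2.INTER_CUBIC);cv2.imwrite("pics/c2.png",b)
E
```

```text
(no output)
```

View pics/c1.png

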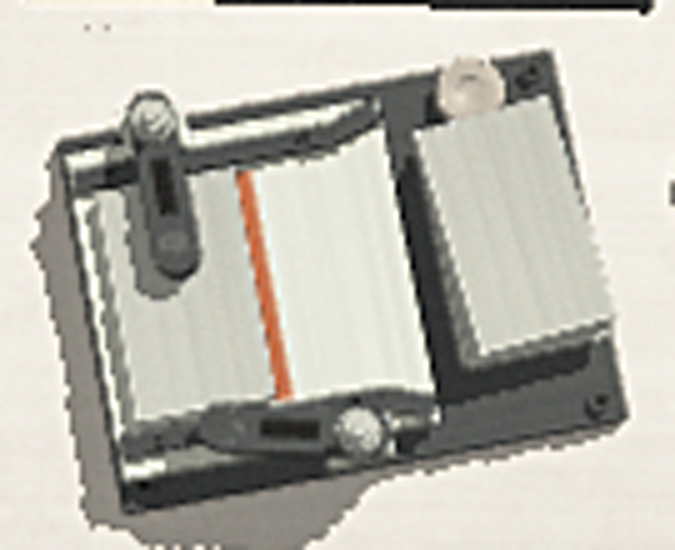

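View pics/c2.png

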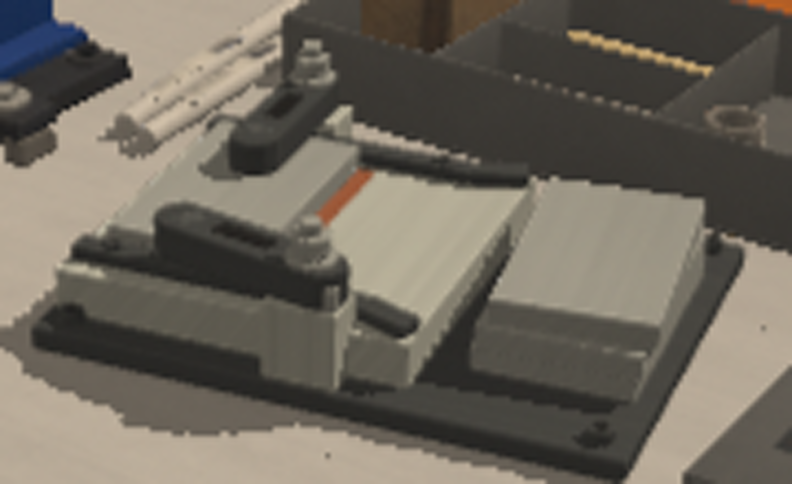

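Crop c1 shows the base corners at (60,145), (550,50), (628,420) and (125,512), and the orange butt line from (243,172) to (283,397). The top blank's corners are (415,130), (550,97), (612,318) and (482,355). A loose ring stands beside the stack at (468,88). Crop c2 shows the clamp parked with its strap towards jig +y.

```bash
cat > h.py <<'E'
import numpy as np, cv2
from cell import r, imaging, order
from scipy.spatial.transform import Rotation as Ro
def ray(p,uv,z):
    """pixels uv -> world points on plane z"""
    uv=np.atleast_2d(uv).astype(float); d=np.c_[uv,np.ones(len(uv))]@np.linalg.inv(p["mtx"]).T@p["R"]
    c=-p["R"].T@p["t"]; return c+d*((z-c[2])/d[:,2])[:,None]
def fit(jig,w):
    """rigid 2D fit: returns yaw, origin"""
    jm,wm=jig.mean(0),w.mean(0); a,b=jig-jm,w-wm
    th=np.arctan2((a[:,0]*b[:,1]-a[:,1]*b[:,0]).sum(),(a*b).sum())
    R=np.array([[np.cos(th),-np.sin(th)],[np.sin(th),np.cos(th)]]); return th,wm-R@jm,R
def st():
    o=r.get_obs(); print(round(o["time"],2),o["eef_pos"].round(4),o["orientation"].round(3),"F",o["ft_force"].round(1),"w",round(o["grip_width"],4),"q",o["joint_positions"].round(2)); return o
E
python3 - <<'E'
from h import *
p=imaging.camera_params("top")
c=lambda a:np.array(a)/5+[225,130]-0.4
base=ray(p,c([(60,145),(550,50),(628,420),(125,512)]),.010)[:,:2]
j=np.array([(84,111),(84,-111),(-84,-111),(-84,111)])*1e-3
th,o,R=fit(j,base);print("jig",th,o,(base-(j@R.T+o)).round(4).tolist())
bl=ray(p,c([(415,130),(550,97),(612,318),(482,355)]),.040)[:,:2]
k=np.array([(50,30),(50,-30),(-50,-30),(-50,30)])*1e-3
t2,o2,R2=fit(k,bl);print("blank",t2,o2,"in jig",R.T@(o2-o),t2-th,(bl-(k@R2.T+o2)).round(4).tolist())
print("ring",R.T@(ray(p,c([(468,88)]),.03)[0,:2]-o))
w=imaging.camera_params("wrist");ob=st();Rt=Ro.from_rotvec(ob["orientation"]).as_matrix()
cc=-w["R"].T@w["t"];print("cam in tool",Rt.T@(cc-ob["eef_pos"]),"\n",w["R"]@Rt,w["mtx"]);print(Rt.round(3))
E
```

```text
jig 0.21267858314684596 [0.57507087 0.0655136 ] [[-0.0019, -0.0019], [-0.0007, 0.0011], [0.0003, 0.0014], [0.0022, -0.0006]]
blank 0.2886406779839662 [ 0.59492319 -0.00659749] in jig [ 0.0041839  -0.07467677] 0.07596209483712024 [[0.0002, -0.0003], [-0.0011, 0.0002], [0.0004, 0.0017], [0.0005, -0.0016]]
ring [ 0.06824971 -0.06831026]
0.1 [0.1479 0.6325 0.4034] [-0.36  -3.121  0.004] F [0.7 1.5 0.1] w 0.0856 q [-1.44  0.38  0.04  1.6  -0.02  1.16 -0.05]
cam in tool [0.07250837 0.00073203 0.03032668] 
 [[-8.25725296e-04  9.99999532e-01 -5.04391857e-04]
 [-9.59030380e-01 -9.34791156e-04 -2.83301706e-01]
 [-2.83302045e-01  2.49797729e-04  9.59030703e-01]] [[322.19810997   0.         278.55897231]
 [  0.         322.19810997 213.01978114]
 [  0.           0.           1.        ]]
[[-0.974  0.228 -0.   ]
 [ 0.228  0.974 -0.002]
 [-0.    -0.002 -1.   ]]
```

send_rows([
  [0.667,-1,0.2,0,0,-0.15,0],
  [0.667,-1,0.2,0,0,-0.15,0],
  [0.667,-1,0.2,0,0,-0.15,0],
  [0.667,-1,0.2,0,0,-0.15,0],
  [0.667,-1,0.2,0,0,-0.15,0],
  [0.667,-1,0.2,0,0,-0.15,0],
  [0.667,-1,0.2,0,0,-0.15,0],
  [0.667,-1,0.2,0,0,-0.15,0],
])

```text
time: 0.9
eef_pos: [0.3519, 0.3273, 0.4654]
orientation: [1.092, 2.944, -0.0]
ft_force: [0.1, 0.7, -0.6]
grip_width: 0.0857
gripper_force: 0.0
```

send_rows([
  [0.885,-1,0,0,0,-0.185,0],
  [0.885,-1,0,0,0,-0.185,0],
  [0.885,-1,0,0,0,-0.185,0],
  [0.885,-1,0,0,0,-0.185,0],
  [0.885,-1,0,0,0,-0.185,0],
  [0.885,-1,0,0,0,-0.185,0],
  [0.885,-1,0,0,0,-0.185,0],
  [0.885,-1,0,0,0,-0.185,0],
  [0.885,-1,-0.4,0,0,-0.185,0.4],
])

```text
time: 1.8
eef_pos: [0.6194, 0.025, 0.4219]
orientation: [1.881, 2.493, 0.013]
ft_force: [1.2, -0.4, -0.7]
grip_width: 0.0733
gripper_force: 0.0
```

```bash
python3 -c "
from h import *
st()"
```

```text
1.8 [0.6194 0.025  0.4219] [1.881 2.493 0.013] F [ 1.2 -0.4 -0.7] w 0.0733 q [-0.64  0.35  0.66  1.69 -0.23  1.16  0.36]
```

send_rows([
  [0,-0.34,-0.38,0,0,0,0.4],
  [0,-0.34,-0.38,0,0,0,0.4],
  [0,-0.34,-0.38,0,0,0,0.4],
  [0,-0.34,-0.38,0,0,0,0.4],
  [0,-0.34,-0.38,0,0,0,0.4],
])

```text
time: 2.3
eef_pos: [0.6125, -0.0696, 0.2986]
orientation: [-1.88, -2.513, 0.004]
ft_force: [0.2, 0.3, 0.8]
grip_width: 0.0516
gripper_force: 0.0
```

```bash
python3 - <<'E'
from h import *
o=st(); p=imaging.camera_params("wrist"); im=imaging.read_camera("wrist"); o=st()
np.savez("w1.npz",im=im,**p)
cv2.imwrite("pics/w1.png",cv2.resize(im[:,:,::-1],(784,588),interpolation=cv2.INTER_CUBIC))
E
```

```text
2.3 [ 0.6125 -0.0696  0.2986] [-1.88  -2.513  0.004] F [0.2 0.3 0.8] w 0.0516 q [-0.44  0.5   0.62  1.79 -0.34  0.97  0.61]
2.35 [ 0.6136 -0.068   0.3002] [-1.878 -2.517 -0.   ] F [ 0.5  0.3 -0.5] w 0.0511 q [-0.45  0.5   0.62  1.79 -0.35  0.97  0.61]
```

View pics/w1.png

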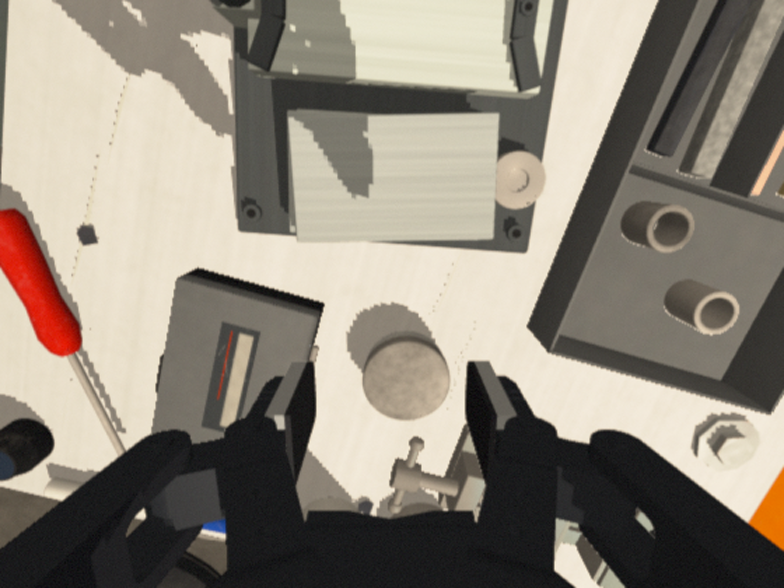

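Wrist view (784-px scale): top blank corners are at about (288,112), (498,112), (495,239) and (299,241), and the base's back corners at (240,230) and (526,251). The ring beside the blank is at (520,180). A disc and a box sit behind the stack, leaving about 45 mm of room for the fingers.

```bash
python3 - <<'E'
from h import *
d=np.load("w1.npz"); im=d["im"]; p={k:d[k] for k in("mtx","R","t")}
g=cv2.cvtColor(im,cv2.COLOR_RGB2GRAY)
def sub(pts,w=4):
    q=(np.array(pts,np.float32)/1.4).reshape(-1,1,2)
    s=cv2.cornerSubPix(g,q.copy(),(w,w),(-1,-1),(3,50,.01)); print((s-q).reshape(-1,2).round(1).tolist()); return s.reshape(-1,2)
bl=ray(p,sub([(498,112),(495,239),(299,241),(288,112)]),.040)[:,:2]
k=np.array([(50,30),(50,-30),(-50,-30),(-50,30)])*1e-3
t2,o2,R2=fit(k,bl)
print("blank",t2,o2,(bl-(k@R2.T+o2)).round(4).tolist())
ba=ray(p,sub([(240,230),(526,251)]),.010)[:,:2]
be=ray(p,sub([(539,96)]),.028)[:,:2]
j=np.array([(-84,-111),(84,-111)])*1e-3
th,o,R=fit(j,ba);print("jig",th,o,(ba-(j@R.T+o)).round(4).tolist(),"bed corner",R.T@(be[0]-o))
print("blank in jig",R.T@(o2-o),t2-th)
# ring: triangulate
pt=imaging.camera_params("top"); a=np.array([[468,88]])/5+[224.6,129.6]; b=np.array([[520,180]])/1.4
for z in(.01,.02,.03,.04,.05,.06): print(z,(R.T@(ray(pt,a,z)[0,:2]-o)).round(4),(R.T@(ray(p,b,z)[0,:2]-o)).round(4))
# finger tips depth check: pad tips px
print("tips",[ray(p,np.array([[u,365]])/1.4,z).round(3).tolist() for u in(300,482) for z in(.125,.135)])
E
```

```text
[[0.4000000059604645, 0.5], [-1.7000000476837158, -0.699999988079071], [0.0, 0.0], [-0.800000011920929, 1.399999976158142]]
blank 0.30032703512150405 [ 0.59460856 -0.00529204] [[-0.0003, -0.0008], [-0.0005, 0.0001], [0.0011, 0.0005], [-0.0003, 0.0002]]
[[-1.5, 0.10000000149011612], [-0.30000001192092896, 0.8999999761581421]]
[[0.0, 0.0]]
jig 0.20889513578070434 [0.57539447 0.06732126] [[0.001, 0.0002], [-0.001, -0.0002]] bed corner [ 0.07147742 -0.03081053]
blank in jig [ 0.0037379  -0.07501933] 0.0914318993407997
0.01 [ 0.073  -0.0724] [ 0.0734 -0.0711]
0.02 [ 0.0704 -0.0711] [ 0.0707 -0.0711]
0.03 [ 0.0678 -0.0698] [ 0.0679 -0.071 ]
0.04 [ 0.0652 -0.0684] [ 0.0652 -0.0709]
0.05 [ 0.0626 -0.0671] [ 0.0624 -0.0708]
0.06 [ 0.06   -0.0658] [ 0.0596 -0.0707]
tips [[[0.58, -0.072, 0.125]], [[0.581, -0.067, 0.135]], [[0.64, -0.054, 0.125]], [[0.637, -0.051, 0.135]]]
```

send_rows([
  [-0.052,0.18,-0.1,0,0,0.003,0.4],
  [-0.052,0.18,-0.2,0,0,0.003,0.4],
  [-0.052,0.18,-0.27,0,0,0.003,0.4],
  [-0.052,0.18,-0.27,0,0,0.003,0.4],
])

```text
time: 2.75
eef_pos: [0.597, -0.0105, 0.2179]
orientation: [-1.857, -2.529, 0.001]
ft_force: [-0.4, -0.5, 0.5]
grip_width: 0.0514
gripper_force: 0.0
```

send_rows([
  [0,0,-0.007,0,0,0,0.4],
  [0,0,-0.01,0,0,0,0.4],
  [0,0,-0.01,0,0,0,0.4],
])

```text
time: 3.05
eef_pos: [0.5989, -0.0152, 0.2185]
orientation: [1.866, 2.524, 0.004]
ft_force: [-0.2, -0.1, -0.5]
grip_width: 0.0511
gripper_force: 0.0
```

send_rows([
  [0,0,-0.004,0,0,0,0.4],
  [0,0,-0.004,0,0,0,0.4],
])

```text
time: 3.25
eef_pos: [0.5981, -0.0151, 0.2161]
orientation: [1.867, 2.525, 0.001]
ft_force: [-0.5, 0.2, 0.5]
grip_width: 0.0513
gripper_force: 0.0
```

send_rows([
  [0,0,-0.007,0,0,0,0.4],
  [0,0,-0.007,0,0,0,0.4],
])

```text
time: 3.45
eef_pos: [0.5976, -0.0149, 0.2131]
orientation: [-1.867, -2.526, 0.0]
ft_force: [-0.2, -0.1, -0.4]
grip_width: 0.0515
gripper_force: 0.0
```

send_rows([
  [0,0,-0.004,0,0,0,0.4],
  [0,0,-0.004,0,0,0,0.4],
])

```text
time: 3.65
eef_pos: [0.5977, -0.0148, 0.2119]
orientation: [-1.867, -2.526, 0.0]
ft_force: [-0.5, -0.1, 0.7]
grip_width: 0.051
gripper_force: 0.0
```

send_rows([
  [0,0,-0.004,0,0,0,0.4],
  [0,0,-0.004,0,0,0,0.4],
])

```text
time: 3.85
eef_pos: [0.5977, -0.0148, 0.2107]
orientation: [-1.867, -2.526, 0.0]
ft_force: [0.0, 0.4, 0.5]
grip_width: 0.0513
gripper_force: 0.0
```

send_rows([
  [0,0,-0.004,0,0,0,0.4],
  [0,0,-0.004,0,0,0,0.4],
])

```text
time: 4.05
eef_pos: [0.5979, -0.0149, 0.2103]
orientation: [-1.867, -2.526, -0.001]
ft_force: [-1.3, 0.3, 4.4]
grip_width: 0.0513
gripper_force: 2.0
```

send_rows([
  [0,0,0.08,0,0,0,0.4],
  [0.041,-0.134,0.08,0,0,0,0.4],
  [0.041,-0.134,0.08,0,0,0,0.4],
  [0.041,-0.134,0.02,0,0,0,0.4],
  [0.041,-0.134,-0.02,0,0,0,0.4],
  [0.041,-0.134,-0.02,0,0,0,0.4],
])

```text
time: 4.65
eef_pos: [0.608, -0.0532, 0.1999]
orientation: [-1.861, -2.523, 0.005]
ft_force: [-0.1, 0.5, 0.8]
grip_width: 0.0513
gripper_force: 0.0
```

```bash
python3 - <<'E'
from h import *
p=imaging.camera_params("wrist"); o=st(); im=imaging.read_camera("wrist")
np.savez("w2.npz",im=im,**p)
print(Ro.from_rotvec(o["orientation"]).as_matrix().round(3))
cv2.imwrite("pics/w2.png",cv2.resize(im[:,:,::-1],(784,588),interpolation=cv2.INTER_CUBIC))
E
```

```text
4.65 [ 0.608  -0.0532  0.1999] [-1.861 -2.523  0.005] F [-0.1  0.5  0.8] w 0.0513 q [-0.41  0.62  0.54  1.84 -0.43  0.8   0.66]
[[-0.295  0.955 -0.007]
 [ 0.955  0.295  0.001]
 [ 0.003 -0.007 -1.   ]]
```

View pics/w2.png

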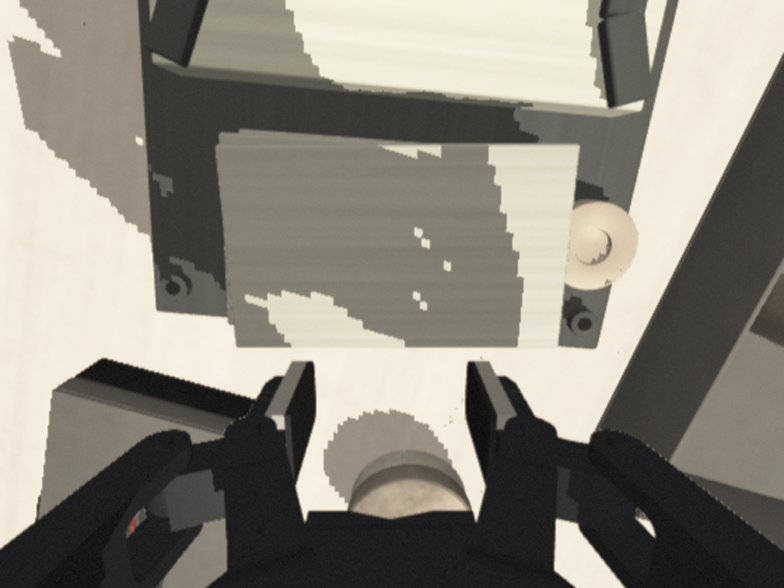

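The tips stand about 5 mm behind the blank's back edge (tips at row 362, edge at row 347) and parallel to it. The ring at (602,242) just touches the blank's right edge, so I'll first push along the blank's own axis. Checking the settled height before pushing.

send_rows([
  [0,0,0,0,0,0,0.4],
  [0,0,0,0,0,0,0.4],
  [0,0,0,0,0,0,0.4],
])

```text
time: 5.0
eef_pos: [0.6104, -0.0549, 0.2043]
orientation: [1.866, 2.526, 0.001]
ft_force: [-0.1, 0.0, 1.3]
grip_width: 0.0511
gripper_force: 0.0
```

```bash
python3 - <<'E'
from h import *
o=st()
d=np.load("w2.npz"); p={k:d[k] for k in("mtx","R","t")}
th,jo=.211,np.array([.5754,.0668]); R=Ro.from_euler("z",th).as_matrix()[:2,:2]
print("tcp in jig",R.T@(o["eef_pos"][:2]-jo))
for z in(.02,.03,.04,.05): print(z,R.T@(ray(p,[[602/1.4,242/1.4]],z)[0,:2]-jo))
c=ray(p,np.array([(216,147),(579,144),(561,347),(237,347)])/1.4,.04)[:,:2]
print(((c-jo)@R).round(4).tolist())
E
```

```text
5.0 [ 0.6104 -0.0549  0.2043] [1.866e+00 2.526e+00 1.000e-03] F [-0.1  0.   1.3] w 0.0511 q [-0.41  0.62  0.54  1.84 -0.43  0.8   0.66]
tcp in jig [ 0.00877217 -0.12629909]
0.02 [ 0.07152524 -0.06931747]
0.03 [ 0.06676093 -0.0681248 ]
0.04 [ 0.06199663 -0.06693212]
0.05 [ 0.05723233 -0.06573945]
[[-0.0486, -0.0506], [0.0499, -0.0411], [0.0566, -0.1001], [-0.0433, -0.1092]]
```

send_rows([
  [-0.004,0.013,0,0,0,0,0.4],
  [-0.008,0.027,0,0,0,0,0.4],
  [-0.012,0.04,0,0,0,0,0.4],
  [-0.016,0.054,0,0,0,0,0.4],
  [-0.02,0.067,0,0,0,0,0.4],
  [-0.025,0.08,0,0,0,0,0.4],
  [-0.029,0.094,0,0,0,0,0.4],
  [-0.033,0.107,0,0,0,0,0.4],
  [-0.037,0.121,0,0,0,0,0.4],
  [-0.041,0.134,0,0,0,0,0.4],
  [-0.041,0.134,0,0,0,0,0.4],
])

```text
time: 6.1
eef_pos: [0.5977, -0.0138, 0.2039]
orientation: [-1.865, -2.527, -0.001]
ft_force: [0.2, -1.3, 0.8]
grip_width: 0.0515
gripper_force: 0.4
```

send_rows([
  [-0.005,0.01,0,0,0,-0.007,0.4],
  [-0.01,0.02,0,0,0,-0.014,0.4],
  [-0.015,0.03,0,0,0,-0.021,0.4],
  [-0.02,0.04,0,0,0,-0.028,0.4],
  [-0.02,0.04,0,0,0,-0.028,0.4],
])

```text
time: 6.6
eef_pos: [0.5912, -0.0015, 0.2033]
orientation: [-1.974, -2.441, 0.0]
ft_force: [-0.4, -0.6, -0.2]
grip_width: 0.051
gripper_force: 0.2
```

```bash
python3 - <<'E'
from h import *
p=imaging.camera_params("wrist"); o=st(); im=imaging.read_camera("wrist")
np.savez("w3.npz",im=im,**p)
th,jo=.211,np.array([.5754,.0668]); R=Ro.from_euler("z",th).as_matrix()[:2,:2]
print("tcp in jig",R.T@(o["eef_pos"][:2]-jo)); M=Ro.from_rotvec(o["orientation"]).as_matrix(); print("yaw",np.arctan2(M[1,1],M[0,1])-th)
cv2.imwrite("pics/w3.png",cv2.resize(im[:,:,::-1],(784,588),interpolation=cv2.INTER_CUBIC))
E
```

```text
6.6 [ 0.5912 -0.0015  0.2033] [-1.974 -2.441  0.   ] F [-0.4 -0.6 -0.2] w 0.051 q [-0.52  0.59  0.57  1.89 -0.44  0.78  0.5 ]
tcp in jig [ 0.00113175 -0.07010016]
yaw -0.0005517854407068867
```

View pics/w3.png

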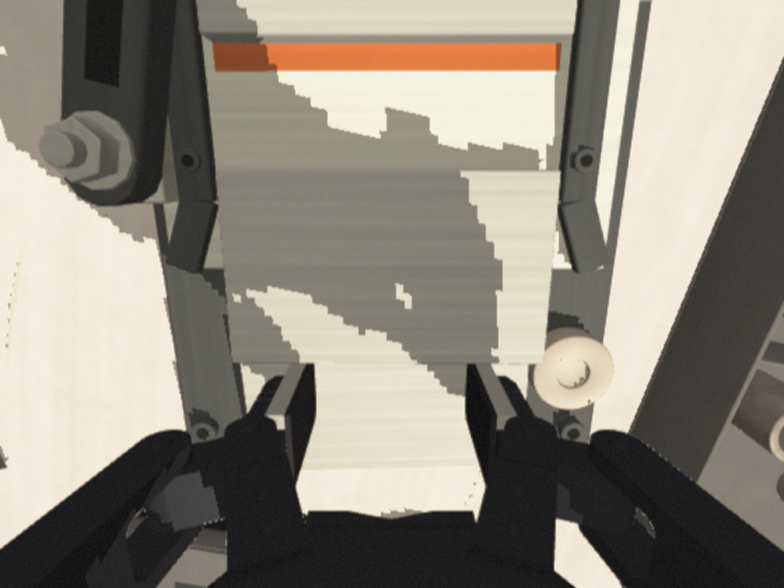

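The blank is square to the jig and partly on the bed: front edge at row 171, columns 217–562, with the rails' inner faces at about 216 and 564. Checking its lateral offset before it goes between the guides.

```bash
python3 - <<'E'
from h import *
d=np.load("w3.npz"); p={k:d[k] for k in("mtx","R","t")}
th,jo=.211,np.array([.5754,.0668]); R=Ro.from_euler("z",th).as_matrix()[:2,:2]
f=lambda a,z:((ray(p,np.array(a)/1.4,z)[:,:2]-jo)@R*1000).round(1).tolist()
print("front",f([(217,171),(562,171)],.0395),"back",f([(232,363),(547,363)],.040))
print("rails",f([(216,197),(565,197),(200,20),(576,20)],.034),"butt",f([(213,71),(558,71)],.028),f([(204,38),(576,38)],.038))
E
```

```text
front [[-48.4, 1.6], [49.8, 1.4]] back [[-49.9, -57.8], [51.1, -57.8]]
rails [[-51.6, -6.0], [53.6, -6.2], [-50.8, 41.1], [51.5, 40.9]] butt [[-50.8, 29.6], [49.9, 29.4]] [[-48.7, 35.7], [50.5, 35.5]]
```

send_rows([
  [-0.0026,0.0122,0,0,0,0,0.4],
  [-0.0052,0.0245,0,0,0,0,0.4],
  [-0.0079,0.0367,0,0,0,0,0.4],
  [-0.0105,0.049,0,0,0,0,0.4],
  [-0.013,0.0612,0,0,0,0,0.4],
  [-0.0157,0.0735,0,0,0,0,0.4],
  [-0.0184,0.0857,0,0,0,0,0.4],
  [-0.021,0.098,0,0,0,0,0.4],
  [-0.021,0.098,0,0,0,0,0.4],
])

```text
time: 7.55
eef_pos: [0.5854, 0.0276, 0.2038]
orientation: [-1.974, -2.442, -0.001]
ft_force: [0.5, -0.8, -0.6]
grip_width: 0.0514
gripper_force: 0.2
```

send_rows([
  [-0.0014,0.0065,0,0,0,0,0.4],
  [-0.0014,0.0065,0,0,0,0,0.4],
])

```text
time: 7.75
eef_pos: [0.5851, 0.0288, 0.2038]
orientation: [-1.976, -2.442, -0.0]
ft_force: [1.0, -1.4, -0.8]
grip_width: 0.0512
gripper_force: 0.6
```

send_rows([
  [-0.0014,0.0065,0,0,0,0,0.4],
  [-0.0014,0.0065,0,0,0,0,0.4],
])

```text
time: 7.95
eef_pos: [0.5847, 0.0305, 0.2038]
orientation: [1.976, 2.442, 0.0]
ft_force: [0.5, -1.1, 0.6]
grip_width: 0.0514
gripper_force: 0.8
```

send_rows([
  [-0.0014,0.0065,0,0,0,0,0.4],
  [-0.0014,0.0065,0,0,0,0,0.4],
])

```text
time: 8.15
eef_pos: [0.5843, 0.0325, 0.2038]
orientation: [-1.976, -2.442, -0.0]
ft_force: [-0.3, -1.9, -0.3]
grip_width: 0.051
gripper_force: 0.9
```

send_rows([
  [-0.0007,0.0033,0,0,0,0,0.4],
  [-0.0007,0.0033,0,0,0,0,0.4],
])

```text
time: 8.35
eef_pos: [0.5841, 0.0328, 0.2038]
orientation: [1.976, 2.441, -0.001]
ft_force: [1.0, -3.6, -0.7]
grip_width: 0.0514
gripper_force: 1.8
```

send_rows([
  [-0.0007,0.0033,0,0,0,0,0.4],
  [-0.0007,0.0033,0,0,0,0,0.4],
])

```text
time: 8.55
eef_pos: [0.584, 0.033, 0.2039]
orientation: [1.976, 2.439, -0.002]
ft_force: [1.2, -5.3, -1.3]
grip_width: 0.0513
gripper_force: 2.6
```

send_rows([
  [-0.0014,0.0065,0,0,0,0,0.4],
  [-0.0028,0.013,0,0,0,0,0.4],
  [-0.0028,0.013,0,0,0,0,0.4],
])

```text
time: 8.85
eef_pos: [0.5836, 0.034, 0.2041]
orientation: [1.975, 2.434, -0.005]
ft_force: [2.7, -9.4, -1.4]
grip_width: 0.051
gripper_force: 4.9
```

```bash
python3 - <<'E'
from h import *
p=imaging.camera_params("wrist"); o=st(); im=imaging.read_camera("wrist")
np.savez("w4.npz",im=im,**p)
cv2.imwrite("pics/w4.png",cv2.resize(im[:,:,::-1],(784,588),interpolation=cv2.INTER_CUBIC))
E
```

```text
8.85 [0.5836 0.034  0.2041] [ 1.975  2.434 -0.005] F [ 2.7 -9.4 -1.4] w 0.051 q [-0.59  0.58  0.57  1.91 -0.43  0.77  0.43]
```

View pics/w4.png

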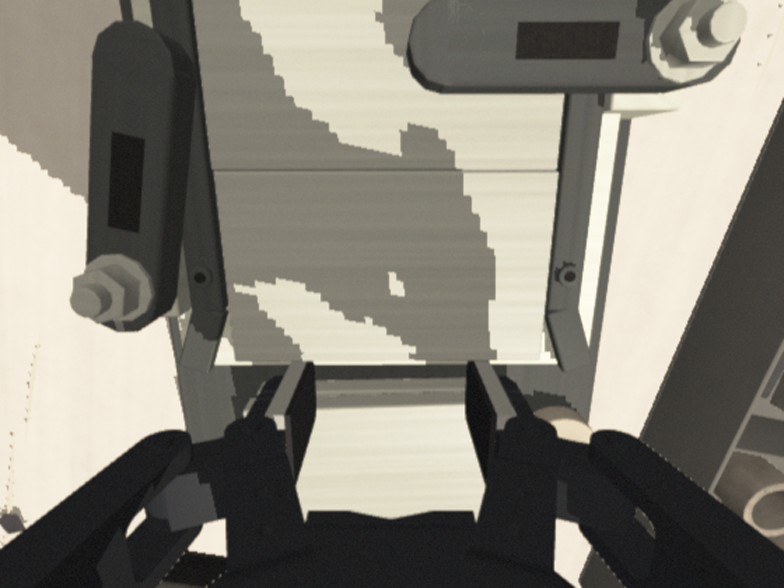

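The seam against the clamped blank is a thin, even line at row 171 (columns 214–559), so the blank is butted square and sits between the rails. The clamp is parked on the left with its nut at (110,290). Now retreating, closing the fingers and moving to the clamp.

send_rows([
  [0.01,-0.05,0,0,0,0,0.4],
  [0.015,-0.065,0,0,0,0,0.4],
  [0.015,-0.065,0.16,0,0,0,1],
  [0.015,-0.065,0.25,0,0,0,1],
  [0.015,-0.065,0.25,0,0,0,1],
  [0.015,-0.065,0.25,0,0,0,1],
])

```text
time: 9.5
eef_pos: [0.5876, 0.02, 0.2793]
orientation: [-1.974, -2.443, -0.004]
ft_force: [0.3, -0.5, -0.4]
grip_width: -0.0001
gripper_force: 0.0
```

```bash
cat > g.py <<'E'
from h import *
import sys
o=st(); th,jo=.211,np.array([.5754,.0668]); R=Ro.from_euler("z",th).as_matrix()[:2,:2]
print("tcp jig",(R.T@(o["eef_pos"][:2]-jo)).round(4))
pts=[(-108,56)]+[(-72+50*np.sin(t)-np.cos(t)*24,6+50*np.cos(t)+24*np.sin(t)) for t in np.linspace(0,1.6,9)]
for q in pts: w=R@(np.array(q)/1e3)+jo; print(np.round(q,1),w.round(4),"units",((w-o["eef_pos"][:2])/.3).round(3))
print("z units to .218",(.218-o["eef_pos"][2])/.3)
E
python3 g.py
```

```text
9.5 [0.5876 0.02   0.2793] [-1.974 -2.443 -0.004] F [ 0.3 -0.5 -0.4] w -0.0001 q [-0.62  0.48  0.64  1.88 -0.36  0.9   0.4 ]
tcp jig [ 0.0022 -0.0483]
[-108   56] [0.4581 0.0989] units [-0.432  0.263]
[-96.  56.] [0.4698 0.1015] units [-0.393  0.271]
[-85.6  59.8] [0.4792 0.1073] units [-0.361  0.291]
[-74.6  61.4] [0.4896 0.1112] units [-0.327  0.304]
[-63.6  60.8] [0.5005 0.113 ] units [-0.29  0.31]
[-52.9  58.1] [0.5116 0.1125] units [-0.254  0.308]
[-42.9  53.2] [0.5223 0.1098] units [-0.218  0.299]
[-34.1  46.5] [0.5323 0.1051] units [-0.184  0.284]
[-26.8  38.1] [0.5412 0.0985] units [-0.155  0.261]
[-21.3  28.5] [0.5486 0.0902] units [-0.13   0.234]
z units to .218 -0.20432660720309553
```

send_rows([
  [-0.432,0.263,0,0,0,0,1],
  [-0.432,0.263,0,0,0,0,1],
  [-0.432,0.263,0,0,0,0,1],
  [-0.432,0.263,0,0,0,0,1],
  [-0.432,0.263,0,0,0,0,1],
  [-0.432,0.263,-0.1,0,0,0,1],
  [-0.432,0.263,-0.2,0,0,0,1],
  [-0.432,0.263,-0.204,0,0,0,1],
  [-0.432,0.263,-0.204,0,0,0,1],
  [-0.432,0.263,-0.204,0,0,0,1],
])

```text
time: 10.5
eef_pos: [0.4592, 0.0972, 0.2185]
orientation: [1.977, 2.44, 0.002]
ft_force: [0.7, 0.2, -0.5]
grip_width: -0.0001
gripper_force: 0.0
```

```bash
python3 g.py; python3 - <<'E'
from h import *
im=imaging.read_camera("wrist")
cv2.imwrite("pics/w5.png",im[:,:,::-1])
E
```

```text
10.5 [0.4592 0.0972 0.2185] [1.977e+00 2.440e+00 2.000e-03] F [ 0.7  0.2 -0.5] w -0.0001 q [-0.84  0.37  0.62  2.18 -0.34  0.68  0.22]
tcp jig [-0.1073  0.0541]
[-108   56] [0.4581 0.0989] units [-0.004  0.006]
[-96.  56.] [0.4698 0.1015] units [0.035 0.014]
[-85.6  59.8] [0.4792 0.1073] units [0.067 0.034]
[-74.6  61.4] [0.4896 0.1112] units [0.101 0.047]
[-63.6  60.8] [0.5005 0.113 ] units [0.138 0.052]
[-52.9  58.1] [0.5116 0.1125] units [0.175 0.051]
[-42.9  53.2] [0.5223 0.1098] units [0.21  0.042]
[-34.1  46.5] [0.5323 0.1051] units [0.244 0.026]
[-26.8  38.1] [0.5412 0.0985] units [0.273 0.004]
[-21.3  28.5] [0.5486 0.0902] units [ 0.298 -0.023]
z units to .218 -0.0018047390677088568
```

View pics/w5.png

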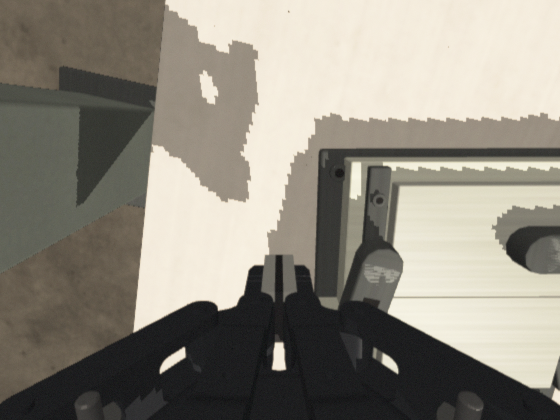

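The closed fingers at (280,270) stand clear on the outer side of the strap, whose toe is at (380,255). Starting the swing.

send_rows([
  [0.035,0.014,0,0,0,0,1],
  [0.05,0.024,0,0,0,0,1],
  [0.067,0.034,0,0,0,0,1],
  [0.084,0.041,0,0,0,0,1],
  [0.101,0.047,0,0,0,0,1],
  [0.12,0.05,0,0,0,0,1],
  [0.138,0.052,0,0,0,0,1],
  [0.156,0.052,0,0,0,0,1],
  [0.175,0.051,0,0,0,0,1],
  [0.193,0.047,0,0,0,0,1],
  [0.21,0.042,0,0,0,0,1],
  [0.21,0.042,0,0,0,0,1],
])

```text
time: 11.75
eef_pos: [0.522, 0.1101, 0.2179]
orientation: [1.976, 2.44, 0.002]
ft_force: [-0.3, 0.7, 0.6]
grip_width: 0.0003
gripper_force: 0.0
```

```bash
python3 g.py|sed -n '1,2p;8,$p'
```

```text
11.75 [0.522  0.1101 0.2179] [1.976e+00 2.440e+00 2.000e-03] F [-0.3  0.7  0.6] w 0.0003 q [-0.78  0.48  0.59  2.03 -0.39  0.74  0.25]
tcp jig [-0.0431  0.0536]
[-52.9  58.1] [0.5116 0.1125] units [-0.035  0.008]
[-42.9  53.2] [0.5223 0.1098] units [ 0.001 -0.001]
[-34.1  46.5] [0.5323 0.1051] units [ 0.034 -0.017]
[-26.8  38.1] [0.5412 0.0985] units [ 0.064 -0.039]
[-21.3  28.5] [0.5486 0.0902] units [ 0.089 -0.066]
z units to .218 0.0004467115240229062
```

send_rows([
  [0.017,-0.008,0,0,0,0,1],
  [0.034,-0.017,0,0,0,0,1],
  [0.049,-0.028,0,0,0,0,1],
  [0.064,-0.039,0,0,0,0,1],
  [0.077,-0.052,0,0,0,0,1],
  [0.089,-0.066,0,0,0,0,1],
  [0.089,-0.066,0,0,0,0,1],
])

```text
time: 12.45
eef_pos: [0.5485, 0.0894, 0.2179]
orientation: [1.977, 2.439, 0.001]
ft_force: [-0.3, 0.1, 0.3]
grip_width: -0.0002
gripper_force: 0.0
```

send_rows([
  [0.002,-0.0065,0,0,0,0,1],
  [0.002,-0.0065,0,0,0,0,1],
])

```text
time: 12.65
eef_pos: [0.5486, 0.0883, 0.2178]
orientation: [1.976, 2.441, 0.001]
ft_force: [0.3, 0.7, 0.6]
grip_width: 0.0001
gripper_force: 0.0
```

send_rows([
  [0.001,-0.0065,0,0,0,0,1],
  [0.001,-0.0065,0,0,0,0,1],
])

```text
time: 12.85
eef_pos: [0.5488, 0.0869, 0.2178]
orientation: [1.976, 2.442, 0.002]
ft_force: [0.9, -0.3, -0.2]
grip_width: 0.0001
gripper_force: 0.4
```

send_rows([
  [0.001,-0.0065,0,0,0,0,1],
  [0.001,-0.0065,0,0,0,0,1],
])

```text
time: 13.05
eef_pos: [0.5489, 0.0863, 0.2178]
orientation: [-1.974, -2.442, -0.003]
ft_force: [0.1, 4.0, 1.0]
grip_width: 0.0003
gripper_force: 2.3
```

send_rows([
  [0.001,-0.0065,0,0,0,0,1],
  [0.001,-0.0065,0,0,0,0,1],
])

```text
time: 13.25
eef_pos: [0.549, 0.0859, 0.2178]
orientation: [-1.971, -2.442, -0.005]
ft_force: [0.1, 7.5, 2.3]
grip_width: -0.0002
gripper_force: 3.7
```

send_rows([
  [-0.008,0.04,0,0,0,0,1],
  [-0.01,0.05,0,0,0,0,1],
  [-0.01,0.05,0.1,0,0,0,1],
  [-0.01,0.05,0.25,0,0,0,1],
  [-0.06,-0.2,0.4,0,0,0,1],
  [-0.06,-0.25,0.45,0,0,0,1],
  [-0.06,-0.25,0.45,0,0,0,1],
  [-0.06,-0.25,0.45,0,0,0,1],
  [-0.06,-0.25,0.45,0,0,0,1],
])

```text
time: 14.15
eef_pos: [0.5306, 0.0083, 0.3517]
orientation: [-1.975, -2.441, 0.001]
ft_force: [0.7, -0.7, 0.4]
grip_width: -0.0001
gripper_force: 0.0
```

```bash
python3 - <<'E'
from h import *
p=imaging.camera_params("wrist"); im=imaging.read_camera("wrist"); st()
np.savez("w6.npz",im=im,**p)
cv2.imwrite("pics/w6.png",cv2.resize(im[:,:,::-1],(784,588),interpolation=cv2.INTER_CUBIC))
E
```

```text
14.2 [0.5306 0.0092 0.3512] [-1.973 -2.443  0.003] F [-0.  -0.1  0. ] w 0.0002 q [-0.74  0.26  0.73  1.96 -0.21  0.99  0.31]
```

View pics/w6.png

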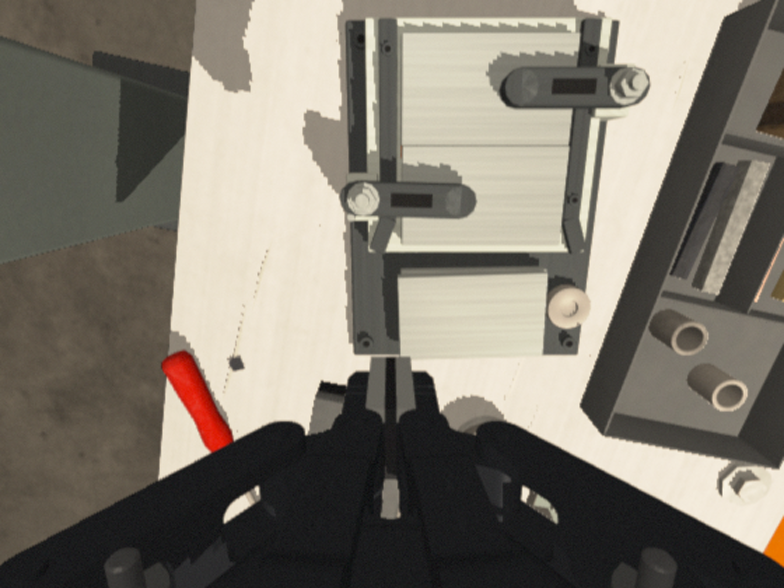

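The clamp lies straight across the loaded blank at row 200, columns 345–475. The seam is at row 146, with the two remaining blanks at rows 268–355. A speck of orange shows at (402,148), so I'll check the seam numerically.

```bash
python3 - <<'E'
from h import *
for n in("w4","w6"):
    d=np.load(n+".npz"); im=d["im"].astype(int); p={k:d[k] for k in("mtx","R","t")}
    m=(im[...,0]-im[...,2]>45)&(im[...,0]-im[...,1]>25); m[:, 430:]=0; m[250:]=0
    ys,xs=np.nonzero(m); print(n,"orange",list(zip(xs,ys))[:12])
    r0=122 if n=="w4" else 104; g=im.sum(2)/3
    cols=range(160,396,25) if n=="w4" else range(290,406,12)
    for c in cols:
        s=g[r0-4:r0+5,c]; bg=np.median(s); print(c,"row",r0-4+int(s.argmin()),"deficit",round(float((bg-s).clip(0).sum()/bg),2),end=" | ")
    print()
d=np.load("w6.npz");p={k:d[k] for k in("mtx","R","t")};th,jo=.211,np.array([.5754,.0668]);R=Ro.from_euler("z",th).as_matrix()[:2,:2]
f=lambda a,z:((ray(p,np.array(a)/1.4,z)[:,:2]-jo)@R*1000).round(1).tolist()
print("clamp nut,toe",f([(372,201)],.054),f([(474,201)],.054),"left stack",f([(399,273),(547,270),(543,355),(400,355)],.030))
E
```

```text
w4 orange []
160 row 121 deficit 0.39 | 185 row 121 deficit 0.37 | 210 row 121 deficit 0.36 | 235 row 121 deficit 0.39 | 260 row 121 deficit 0.41 | 285 row 121 deficit 0.34 | 310 row 121 deficit 0.42 | 335 row 122 deficit 0.63 | 360 row 122 deficit 0.59 | 385 row 122 deficit 0.56 | 
w6 orange [(np.int64(286), np.int64(105)), (np.int64(286), np.int64(106)), (np.int64(286), np.int64(107)), (np.int64(286), np.int64(108)), (np.int64(286), np.int64(109)), (np.int64(286), np.int64(110)), (np.int64(286), np.int64(111))]
290 row 104 deficit 0.3 | 302 row 104 deficit 0.32 | 314 row 104 deficit 0.28 | 326 row 104 deficit 0.31 | 338 row 104 deficit 0.32 | 350 row 104 deficit 0.29 | 362 row 104 deficit 0.31 | 374 row 104 deficit 0.3 | 386 row 104 deficit 0.29 | 398 row 104 deficit 0.28 | 
clamp nut,toe [[-66.9, 5.3]] [[-7.7, 5.2]] left stack [[-50.6, -43.3], [47.2, -41.4], [50.3, -102.2], [-49.7, -102.1]]
```

```bash
python3 -c "
from h import *
print(order.hand_in())"
```

```text
the job is handed in; nothing more can be done
None
```

The top blank is on the jig's bed, butted square against the clamped blank, the swing clamp is fully round to its stop across it and released, and the job was handed in at about 14 s; the two lower blanks show no visible shift.

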